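Zero the stall's coffee grinder and set it five clicks coarse

ROBOT

A 6-joint arm with a two-finger parallel gripper is mounted at the origin on the work surface. World frame = base frame: x ahead of the robot, y to its left, z up, the work surface at z = 0. Lengths are in m, angles in rad, forces in N, time in s.
With the tool pointing down it reaches from about 0.25 to 0.85 m from the base axis. Payload 12.5 kg.
Tool frame: the origin (TCP) lies midway between the tips of the shut fingers; the grasp point (between the pads) lies 19 mm behind it; z points along the fingers, y is the line along which they close (so a half turn about z gives the same grasp; the last joint's range is limited). The gripper opens to 93 mm and grips with 3 to 60 N. Pads are 15 mm wide; open, the fingers measure 128 mm over their backs; the gripper's body (75 mm by 188 mm) begins 65 mm behind the grasp point.
Start: joints at [1.063, 0.351, 1.652, -0, 1.139, -0.085], TCP at [0.226, 0.502, 0.191] pointing down, gripper open.
Joint ranges: [-2.75, 2.75], [-0.79, 2.1], [0.01, 2.65], [-1.57, 4.71], [0.07, 3.14], [-2.87, 2.87]. Speed limits (rad/s): [2.22, 2.22, 2.79, 3.14, 3.14, 3.14].

INTERFACE

Orientations are given as a 3x3 rotation matrix whose columns are the frame's x, y, z axes.
In Python, from station import * gives the robot as it stands. Calls block until the motion is done:
- goto(position, orientation): joint-space move of the TCP to a pose.
- servo_line(position, frame=None, rate=0.15, force_limit=None): straight line of the TCP; frame=None keeps the orientation; rate is the mean speed in m/s. With force_limit (N) it stops when the force on the tool has changed by that much, and returns True; else False.
- move_j(angles): joint-space move.
- let_go() and grasp(newtons=None): open the fingers fully, or close them until they stop; newtons is the grip in N (None keeps the last).
- dwell(seconds).
- inverse_kinematics(position, orientation): joint angles nearest the present ones, or None.
- camera(name): name is "scene" or "top" or "wrist"; returns (picture, depth): 400x640x3 uint8, red, green, blue; 400x640 float32, m along the optical axis (not along the pixel's ray), 0 where there is no reading.
- calibration(name): a dict with "fovy" (degrees; the focal length in pixels is half the picture's height over the tangent of half this angle, whatever the lens; pixels are square), "cx", "cy" (the principal point, pixels), "R" (3x3) and "t" (3): a world point X has camera coordinates R X + t; the wrist camera has in their place "tool_from_camera" (4x4, takes a point from camera to tool coordinates, whose origin is the TCP and whose axes are the flange's). Camera axes: x right, y down, z forward; pixel columns grow to the right and rows downward; lengths in m; the calibration is good to about 2 mm. A picture is of the moment at which its call begins: read the wrist's pose just before it. calibration takes no time and is no camera call.
A pose or a line that the arm cannot do raises PlanningError and nothing moves.
- job_done(): hands the job in; it is judged then, once.
Trained networks look in the newest picture that a camera, given by its name, has taken for a name from the list of things; names that differ only in an ending like _2 or _b are one class to them, and where a whole thing is asked for, a point or a joint stands for the part that bears it (a point fixed in the world has none). Each returns a list of dicts, best first, with "conf" (0 to 1); they miss things now and then, are a little off and sometimes report something else, mostly with a low value. They report only what shows in the picture. A call takes as long as a camera call. They do not tell look-alikes from the thing itself.
- masks_of(thing, camera): "region" (400x640 bool, what is visible of it) and "bbox" ([left, top, right, bottom] in pixels, round what is visible of it).
Readings, each from a call of its own:
- get_clock(): time.
- get_qpos(): joint angles.
- get_qd(): joint speeds.
- get_effort(): joint torques, N m.
- get_eef_pos(): TCP position.
- get_tool_rot(): TCP orientation.
- get_ft_force(): force on the tool from outside, world axes, zero at the start.
- get_torque(): the same for the moment, N m.
- get_grip_width(): opening from 0.0 (shut) to 1.0 (fully open).
- get_gripper_force(): force on a finger pad.
Only numpy, scipy, OpenCV 4.12 (cv2) and the standard library are available. Lean on these libraries where they do the work, as an engineer would, in place of code of your own. Each camera call takes 0.05 s, during which the arm holds its last target. There are 200 camera calls.

TASK

Zero the coffee grinder for the next batch: turn its adjustment ring clockwise (finer) until you feel the burrs just come to bear, without forcing them, then back it off exactly five clicks from there and leave it sitting in that click. Then put the lid on the grinder's throat, fully down, let go, and leave everything else on the stall where it stands.

Things in the scene. Friction and masses are not known exactly. Their poses are not given: they have to be found in the camera images.
- grinder: Compact electric burr coffee grinder, fixed to the table: foot 165 x 110 mm, a round body 86 mm across standing on it with a chute and spout on the front (-x of its own frame), top deck 80 mm across at 185 mm above the table, 241 mm tall in all. Origin on the vertical axis of the ring and throat, at the table surface; z up.
- ring: Ribbed adjustment ring on top of the grinder, 62 mm across, 24 mm tall, 201 to 225 mm above the table, 16 mm clear of the deck on a 54 mm collar; grip it across its outside from above. Origin on its axis at its underside (mid-height 12 mm up); z up, x points to the mark on its top and turns with it. Clockwise from above is finer, counter-clockwise coarser; 24 clicks a turn (0.262 rad each).
- ring_grip (a point): Centre of the ring, at mid-height. Turning feel: up to about 0.12 N m to leave each click, then it falls off to nothing until the next. It starts about 4 to 10 clicks coarser than burr contact. Let go anywhere near a click, it drops into it.
- ring_mark (a point): Raised black mark on the ring's top face (a radial bar 8 x 4 mm, 2 mm high), 26 mm from the axis; shows the ring's angle. Its angle at burr contact differs from one day to the next (wear) and is in no reading.
- throat (a point): Centre of the rim of the grinder's open throat, a steel tube 44 mm outside and 38 mm inside that stands 16 mm above the ring's top; 241 mm above the table, z up.
- outer_burr_face (a point): Hidden face of the outer burr; the ring's thread lifts it 0.021 mm per click. Its height over inner_burr_face is the gap (0: just meeting), too small to read here: go by feel. Once they bear, the resistance climbs 2.5 N m per radian (plus 0.3 N m per rad/s of turning, so go slowly): 0.2 to 0.5 N m is a clear touch, over 0.9 N m (0.36 rad, 1.4 clicks past contact) forces them.
- inner_burr_face (a point): Hidden face of the inner burr, on the ring's axis, 30 mm below the ring's underside. When the ring is let go with the burrs bearing, it springs back by itself into the zero click, the one at which they just meet; the five clicks count from that one.
- lid: Lid of the throat, upright on the table: plug 33 mm across (29 mm at its foot) and 9 mm deep, then a flange 54 mm across and 5 mm thick (9 to 14 mm above the origin), then a round knob 18 mm across and 22 mm tall (14 to 36 mm). Origin at the centre of the plug's underside, z up. Seated, the flange rests on the throat's rim and the origin lies 9 mm below throat. 50 to 100 g.
- dose_cup: Bystander: steel cup, 50 mm across and 58 mm tall, on the grinder's foot under the spout. Origin under its centre.
- finjan: Bystander: small coffee cup without handle, 56 mm across, 50 mm tall. Origin under its centre.
- spice_jar: Bystander: jar with screw cap, 48 mm across, 75 mm tall. Origin under its centre.
- mini_lantern: Bystander: little lantern, 50 mm square, about 105 mm tall. Origin under its centre.
- white_lantern: Bystander: larger lantern with peaked roof and carrying ring, 85 mm square, about 200 mm tall. Origin under its centre.
- gift_box: Bystander: boxed lantern, 90 x 130 mm, 85 mm tall. Origin under its centre.
- cezve: Bystander: open coffee pot 80 mm across and 75 mm tall with a straight handle reaching 150 mm from its axis along its x. Origin under the pot's centre.
- spoon: Bystander: spoon 150 mm long lying along its own x. Origin under its middle.
There are look-alikes about, which are no part of the job. What is shaped like the lid but green is not meant.

How it is judged:
By the outcome, as a careful person would: the job done as asked, in the order asked, and still so for the second after the job is handed in, with the robot touching nothing.
It also fails if it takes over 72 s, if anything falls off the work surface, if the arm or the gripper's body presses on something with over 40 N, if the wrist force passes 120 N, or if a joint passes its speed limit or range.

## Working session

There is one attempt and no reset: what is moved stays moved. The work goes in short steps, each a Python script; the robot and the scene stay as the last script left them, time stands still between calls to the robot, and variables do not carry over. Pictures are saved under pics/ and viewed, at most 10 in all, crops included, and the job is handed in when it is done.

```bash
mkdir -p pics; ls
python3 - <<'E'
from station import *
import cv2,numpy as np
for n in ["scene","top"]:
    p,d=camera(n); cv2.imwrite(f"pics/{n}0.png",p[:,:,::-1]); np.savez(f"{n}0.npz",p=p,d=d)
    c=calibration(n); print(n,c)
    for t in ["grinder","ring","lid","ring_mark","throat"]:
        try:
            for m in masks_of(t,n)[:4]:
                r=m["region"]; v,u=np.nonzero(r); z=d[v,u]; f=200/np.tan(np.radians(c["fovy"])/2)
                ok=z>0; P=np.c_[(u-c["cx"])/f*z,(v-c["cy"])/f*z,z][ok]
                W=(P-np.array(c["t"]))@np.array(c["R"])
                print(t,round(m["conf"],2),m["bbox"],W.mean(0).round(3),W.min(0).round(3),W.max(0).round(3),p[v,u].mean(0).round())
        except Exception as e: print(t,e)
print(calibration("wrist"),get_clock(),get_tool_rot())
E
```

```text
pics
scene {'fovy': 49.335104539888185, 'cx': 329.2933867590678, 'cy': 196.20325916812735, 'R': array([[-0.84058094,  0.54154439,  0.01238385],
       [ 0.39972914,  0.63556084, -0.66051422],
       [-0.36556846, -0.55026548, -0.7507114 ]]), 't': array([ 0.47675816, -0.08742264,  1.67153886])}
grinder 0.69 [275.5, 142.1, 332.9, 206.6] [ 0.559 -0.207  0.111] [ 0.421 -0.449 -0.005] [ 0.626 -0.155  0.246] [101.  91.  94.]
ring 0.74 [284.6, 146.7, 302.9, 156.9] [ 0.562 -0.214  0.216] [ 0.41  -0.432  0.001] [ 0.589 -0.198  0.23 ] [210. 201. 207.]
lid 0.61 [357.7, 258.8, 376.4, 272.1] [0.527 0.166 0.015] [ 0.493  0.131 -0.006] [0.552 0.191 0.038] [226. 205. 203.]
lid 0.55 [388.6, 279.6, 405.7, 294.1] [0.496 0.272 0.016] [ 0.459  0.238 -0.004] [0.522 0.296 0.041] [ 99. 177.  85.]
lid 0.52 [330.1, 263.6, 341.3, 281.4] [0.622 0.126 0.017] [ 0.594  0.089 -0.003] [0.647 0.151 0.039] [ 96. 178.  86.]
ring_mark 0.72 [284.9, 145.0, 302.5, 162.6] [ 0.565 -0.212  0.217] [ 0.529 -0.24   0.197] [ 0.589 -0.198  0.23 ] [207. 198. 204.]
throat 0.7 [276.2, 141.1, 327.6, 207.9] [ 0.557 -0.209  0.107] [ 0.4
[... 1456 characters left out ...]
 218.7, 321.9, 236.8] [0.502 0.008 0.021] [ 0.474 -0.018 -0.005] [0.524 0.036 0.055] [243. 241. 236.]
{'fovy': 67.68376463685114, 'cx': 323.0473489375363, 'cy': 201.96744354173242, 'tool_from_camera': array([[-5.32204176e-04, -9.55497258e-01, -2.94999504e-01,
         8.20640297e-02],
       [ 9.99999499e-01, -7.58497941e-04,  6.52674976e-04,
        -9.95939437e-04],
       [-8.47385666e-04, -2.94999008e-01,  9.55497183e-01,
        -1.93369095e-01],
       [ 0.00000000e+00,  0.00000000e+00,  0.00000000e+00,
         1.00000000e+00]])} 0.6 [[-9.11961353e-01  4.10276114e-01  1.20295569e-05]
 [ 4.10276114e-01  9.11961353e-01 -5.64679016e-06]
 [-1.32872341e-05 -2.14214538e-07 -1.00000000e+00]]
```

Run:
```python
import cv2
a=cv2.imread("pics/top0.png");b=cv2.imread("pics/scene0.png")
import numpy as np
cv2.imwrite("pics/a.png",cv2.resize(a[110:310,190:510],None,fx=2.5,fy=2.5,interpolation=cv2.INTER_CUBIC))
cv2.imwrite("pics/b.png",cv2.resize(b[120:320,230:490],None,fx=2.9,fy=2.9,interpolation=cv2.INTER_CUBIC))
```

```text
(no output)
```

View pics/a.png

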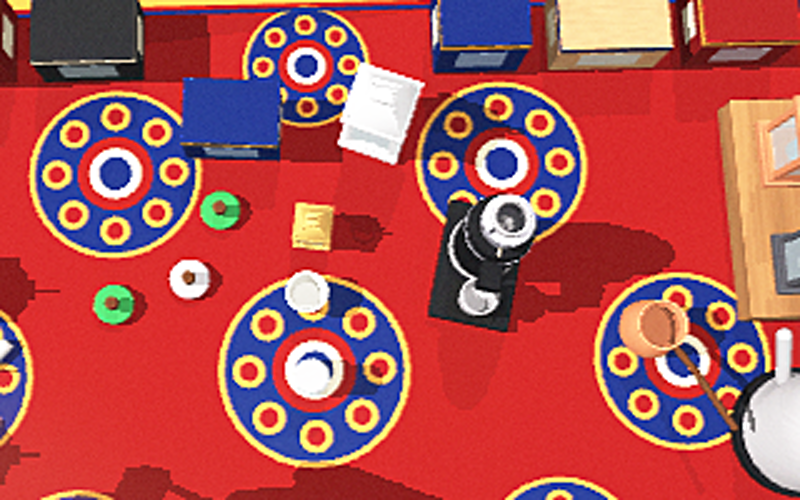

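View pics/b.png

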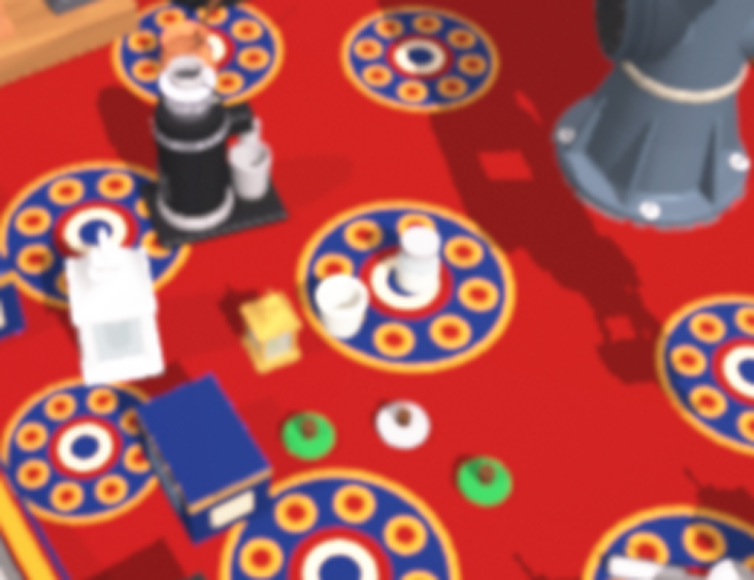

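The top view shows the grinder's throat at about full-image pixel (392,198). The white lid, the real one, is at (265,222), with a green look-alike on either side. Nothing tall stands close to the grinder. Next I'll look from above with the wrist camera.

```bash
cat > h.py <<'E'
from station import *
import numpy as np, cv2
def cloud(n,d,pose=None):
    c=calibration(n); f=200/np.tan(np.radians(c["fovy"])/2)
    v,u=np.mgrid[0:400,0:640]; P=np.stack([(u-c["cx"])/f*d,(v-c["cy"])/f*d,d],-1)
    if n!="wrist": W=(P-np.array(c["t"]))@np.array(c["R"])
    else:
        T=c["tool_from_camera"]; p,R=pose; W=(P@T[:3,:3].T+T[:3,3])@R.T+p
    W[d<=0]=np.nan; return W
def Rd(yaw): # tool down, tool x at yaw
    c,s=np.cos(yaw),np.sin(yaw); return np.array([[c,s,0],[s,-c,0],[0,0,-1.]])
def look(name):
    pose=(np.array(get_eef_pos()),np.array(get_tool_rot())); p,d=camera("wrist")
    cv2.imwrite(f"pics/{name}.png",p[:,:,::-1]); W=cloud("wrist",d,pose); np.savez(f"{name}.npz",p=p,W=W,d=d)
    return p,W
def circ(W,lo,hi,c0,r):
    """axis of a round part: min enclosing circle of points in the height band"""
    m=(W[...,2]>lo)&(W[...,2]<hi)&(np.hypot(W[...,0]-c0[0],W[...,1]-c0[1])<r)
    q=W[m]; (x,y),R=cv2.minEnclosingCircle(q[:,:2].astype(np.float32)); return np.array([x,y]),R,len(q),np.median(q[:,2])
E
python3 - <<'E'
from h import *
for n in ["top","scene"]:
    W=cloud(n,np.load(n+"0.npz")["d"])
    for a in [(.234,.25,(.55,-.225),.06),(.218,.25,(.55,-.225),.06),(.004,.06,(.524,.168),.05)]:
        try: print(n,circ(W,*a))
        except Exception as e: print(e)
q=np.array(get_qpos())
for yaw in np.arange(-3.1,3.2,.4):
    r=inverse_kinematics([.55,-.225,.2],Rd(yaw)); print(round(yaw,2),None if r is None else np.round(r,2))
E
```

```text
top (array([ 0.5561316 , -0.23126437]), 0.022367052733898163, 59, np.float64(0.24006033535613433))
top (array([ 0.55609858, -0.23146906]), 0.03174341842532158, 254, np.float64(0.2260263997398309))
top (array([0.52383506, 0.16789174]), 0.049906425178050995, 239, np.float64(0.013410631684887299))
scene (array([ 0.55679119, -0.23056215]), 0.024176470935344696, 52, np.float64(0.23897796027188595))
scene (array([ 0.55852294, -0.23042156]), 0.03279249370098114, 209, np.float64(0.226594444917299))
scene (array([0.52537936, 0.16738319]), 0.048076082020998, 217, np.float64(0.013287219223230002))
-3.1 [-0.47  0.42  1.52 -0.    1.2  -2.08]
-2.7 [-0.47  0.42  1.52 -0.    1.2  -2.48]
-2.3 None
-1.9 None
-1.5 [-0.47  0.42  1.52 -0.    1.2   2.6 ]
-1.1 [-0.47  0.42  1.52 -0.    1.2   2.2 ]
-0.7 [-0.47  0.42  1.52 -0.    1.2   1.8 ]
-0.3 [-0.47  0.42  1.52 -0.    1.2   1.4 ]
0.1 [-0.47  0.42  1.52 -0.    1.2   1.  ]
0.5 [-0.47  0.42  1.52 -0.    1.2   0.6 ]
0.9 [-0.47  0.42  1.52 -0.    1.2   0.2 ]
1.3 [-0.47  0.42  1.52 -0.    1.2  -0.2 ]
1.7 [-0.47  0.42  1.52 -0.    1.2  -0.6 ]
2.1 [-0.47  0.42  1.52 -0.    1.2  -1.  ]
2.5 [-0.47  0.42  1.52 -0.    1.2  -1.4 ]
2.9 [-0.47  0.42  1.52 -0.    1.2  -1.8 ]
```

```bash
cat >> h.py <<'E'
C0=np.array([.5563,-.231])
def look_ring(name,yaw=2.7,z=.30):
    x=np.array([np.cos(yaw),np.sin(yaw)])
    goto([*(C0-.082*x),z],Rd(yaw)); dwell(.2)
    return ring_img(*look(name))
def ring_img(p,W):
    c,R,n,z=circ(W,.234,.25,C0,.04)
    # mark: dark pixels on ring top; intersect camera rays are given by depth
    d=W[...,:2]-c; r=np.hypot(d[...,0],d[...,1]); g=p.max(2)
    m=(r>.0235)&(r<.0295)&(abs(W[...,2]-.226)<.006)
    dark=m&(g<90); q=d[dark]
    a=np.arctan2(q[:,1],q[:,0]); ang=np.angle(np.exp(1j*a).mean()) if len(q) else None
    return dict(c=c,R=R,z=z,ring=circ(W,.219,.25,C0,.045),n=int(dark.sum()),nm=int(m.sum()),ang=ang,spread=abs(np.exp(1j*a).mean()) if len(q) else 0)
E
python3 - <<'E'
from h import *
print(look_ring("w1"),get_clock(),get_torque())
p=cv2.imread("pics/w1.png"); v,u=np.nonzero(np.load("w1.npz")["W"][...,2]>.18);v0,u0=int(np.median(v)),int(np.median(u));print(u0,v0)
cv2.imwrite("pics/w1c.png",cv2.resize(p[max(0,v0-75):v0+75,max(0,u0-100):u0+100],None,fx=4,fy=4))
E
```

```text
{'c': array([ 0.55716765, -0.23320925]), 'R': 0.02188738062977791, 'z': np.float64(0.24055318474699686), 'ring': (array([ 0.5573523 , -0.23331267]), 0.03168575465679169, 2669, np.float64(0.22509420711258868)), 'n': 2, 'nm': 1402, 'ang': np.float64(2.11407549455582), 'spread': np.float64(0.9999876556355015)} 3.9167 [-0.01719126 -0.01343055  0.00807191]
329 327
```

View pics/w1c.png

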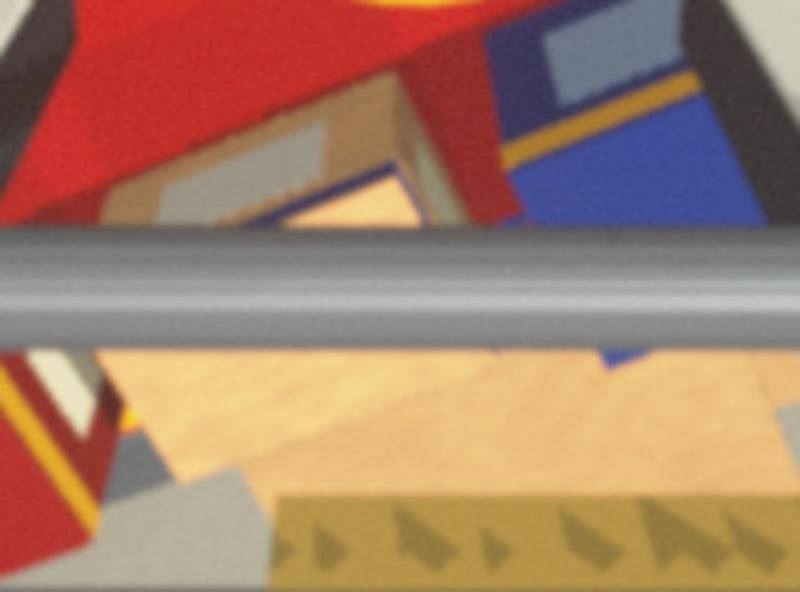

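My crop window was wrong: it caught the gripper and the boxes at the back. I'll re-crop around the ring.

```bash
cat >> h.py <<'E'
def crop(name):
    p=cv2.imread(f"pics/{name}.png"); W=np.load(name+".npz")["W"]
    v,u=np.nonzero((np.hypot(W[...,0]-C0[0],W[...,1]-C0[1])<.034)&(W[...,2]>.21)&(W[...,2]<.25));v0,u0=int(v.mean()),int(u.mean());print(u0,v0)
    cv2.imwrite(f"pics/{name}c.png",cv2.resize(p[max(0,v0-50):v0+50,max(0,u0-60):u0+60],None,fx=5,fy=5,interpolation=cv2.INTER_CUBIC))
E
python3 -c "
from h import *
crop('w1')"
```

```text
321 110
```

View pics/w1c.png

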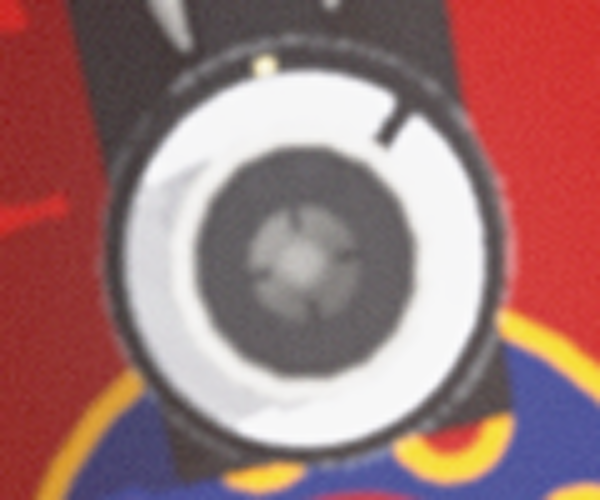

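The picture shows the ring's black mark at crop (393,120), up and to the right of the axis at (303,258). That puts it at a world angle of about 2.11 rad. I'll take a half-turned view to cancel any wrist-camera bias, then approach the ring.

```bash
sed -i 's/g<90/g<125/' h.py
python3 - <<'E'
from h import *
z=np.load("w1.npz"); a=ring_img(z["p"],z["W"]); b=look_ring("w2",yaw=2.7-np.pi)
for k in (a,b): print(k["c"],k["ring"][0],k["n"],k["ang"],k["spread"],k["z"])
c=(a["c"]+b["c"])/4+(a["ring"][0]+b["ring"][0])/4; print(c)
open("c.txt","w").write("%f %f"%tuple(c))
goto([*c,.30],Rd(2.7)); f0=get_ft_force(); t0=get_torque()
print(servo_line([*c,.197],rate=.1,force_limit=8)); print(get_eef_pos(),get_clock(),f0,t0,get_ft_force())
E
```

```text
[ 0.55716765 -0.23320925] [ 0.5573523  -0.23331267] 18 2.1098120653723766 0.9997524533322778 0.24055318474699686
[ 0.55774993 -0.23407842] [ 0.55769396 -0.23412509] 12 2.113062179439334 0.9998216650346929 0.24048172065083284
[ 0.55749096 -0.23368136]
False
[ 0.55780389 -0.23380861  0.19765237] 10.6417 [-0.5386938   0.69464726  0.21743094] [ 0.00038122 -0.00873049 -0.07475387] [ 0.47673588 -0.39870043  0.56036532]
```

Run:
```python
from h import *
def tz(n=5): return np.median([get_torque()[2] for _ in range(n)])
t0=tz(); grasp(30); dwell(.3)
print("w",get_grip_width(),get_gripper_force(),np.round(get_ft_force(),1),t0,tz(),get_clock())
q=np.array(get_qpos()); b=tz(); log=[]
for i in range(12):
    q[5]+=.04; move_j(q); log.append((round(get_qpos()[5],3),round(tz(),3),round(get_clock(),2)))
    if abs(log[-1][1]-t0)>.35: break
print(*log,sep="\n"); print(np.round(get_ft_force(),1),get_clock())
```

```text
w 0.4635192293638399 30.67034901407169 [2.6 4.9 5.5] 0.012074046055911754 -0.19629543634998475 11.7833
(np.float64(-1.564), np.float64(0.419), 12.03)
[ 0.1 -0.2  2.4] 12.0333
```

Run:
```python
from h import *
for i in range(6):
    print(np.round([get_torque() for _ in range(4)],3)[:,2],get_clock(),np.round(get_ft_force(),1),round(get_qpos()[5],4)); dwell(.1)
```

```text
[0.419 0.419 0.419 0.419] 12.0333 [ 0.1 -0.2  2.4] -1.5642
[0.456 0.456 0.456 0.456] 12.1333 [-0.1 -0.5  1.6] -1.5641
[0.468 0.468 0.468 0.468] 12.2333 [ 0.7 -0.3  1.7] -1.5637
[0.464 0.464 0.464 0.464] 12.3333 [ 1.  -0.   1.5] -1.5634
[0.509 0.509 0.509 0.509] 12.4333 [0.4 1.3 2.3] -1.5632
[0.534 0.534 0.534 0.534] 12.5333 [1.3 0.5 1.3] -1.5631
```

Run:
```python
from h import *
p,W=look("g1"); print(get_tool_rot(),get_effort(),get_torque(),get_clock())
cv2.imwrite("pics/g1b.png",cv2.imread("pics/g1.png"))
```

```text
[[-8.86265327e-01  4.63173767e-01  1.95745407e-03]
 [ 4.63175301e-01  8.86266599e-01  3.93670164e-04]
 [-1.55248847e-03  1.25554059e-03 -9.99998007e-01]] [ -0.91900729 -54.60286617 -28.60034287   0.10354338   0.09757805
   0.52542049] [-0.021822   -0.03860793  0.52202856] 12.6833
```

View pics/g1b.png

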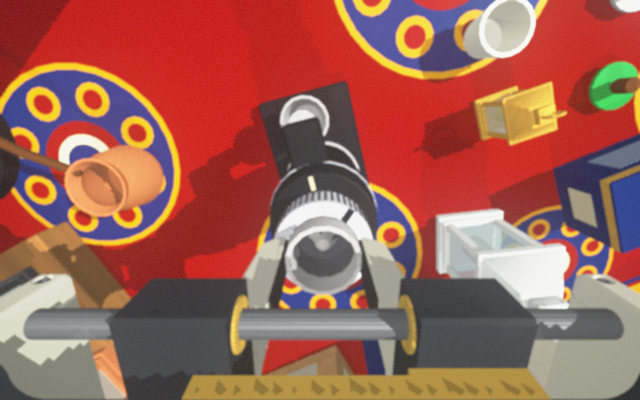

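Run:
```python
from h import *
z=np.load("g1.npz"); W=z["W"]; R=np.array(get_tool_rot()); T=(W-np.array(get_eef_pos()))@R
for v in (240,250,265,280,295):
    for u in (250,262,275,282,290,355,361,366,375,385,395): print(v,u,(T[v,u]*1000).round(0), end=" ")
    print()
cv2.imwrite("pics/g1f.png",cv2.resize(cv2.imread("pics/g1.png")[180:310,230:420],None,fx=4,fy=4,interpolation=cv2.INTER_CUBIC))
```

```text
240 250 [ -96. -105.  198.] 240 262 [-95. -88. 197.] 240 275 [  9. -29. -32.] 240 282 [  9. -25. -32.] 240 290 [ 12. -20. -39.] 240 355 [ 14.  17. -43.] 240 361 [  8.  22. -30.] 240 366 [  9.  24. -32.] 240 375 [  9.  30. -32.] 240 385 [-96.  88. 198.] 240 395 [-96. 102. 198.] 
250 250 [-111. -106.  198.] 250 262 [  9. -34. -46.] 250 275 [  9. -27. -45.] 250 282 [  8. -24. -44.] 250 290 [  7. -19. -42.] 250 355 [  8.  17. -43.] 250 361 [  6.  21. -40.] 250 366 [  9.  23. -45.] 250 375 [  9.  27. -46.] 250 385 [  9.  33. -45.] 250 395 [-112.  103.  198.] 
265 250 [  9. -37. -62.] 265 262 [  9. -31. -62.] 265 275 [  9. -25. -61.] 265 282 [  6. -22. -56.] 265 290 [ -1. -19. -43.] 265 355 [ -4.  18. -39.] 265 361 [ -2.  21. -42.] 265 366 [  7.  21. -58.] 265 375 [  9.  25. -62.] 265 385 [  9.  30. -63.] 265 395 [  9.  35. -62.] 
280 250 [  9. -34. -75.] 280 262 [  9. -28. -75.] 280 275 [  7. -23. -73.] 280 282 [ -3. -22. -57.] 280 290 [-161.  -50.  199.] 280 355 [-22.  19. -26.] 280 361 [-160.   56.  197.] 280 366 [ -0.  21. -61.] 280 375 [  9.  22. -76.] 280 385 [  9.  27. -76.] 280 395 [  9.  32. -75.] 
295 250 [  9. -31. -87.] 295 262 [  9. -26. -87.] 295 275 [  4. -22. -80.] 295 282 [-186.  -63.  198.] 295 290 [-187.  -51.  199.] 295 355 [-187.   48.  198.] 295 361 [-187.   57.  199.] 295 366 [ -7.  21. -64.] 295 375 [  7.  21. -85.] 295 385 [  9.  25. -86.] 295 395 [  9.  29. -87.]
```

View pics/g1f.png

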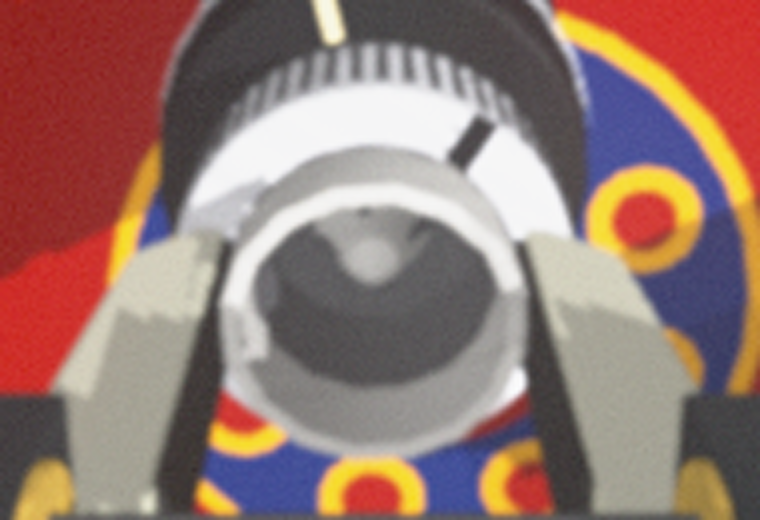

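The close-up shows both fingertips ending at the ring's top (crop about (215,235) and (530,235)). Their faces are against the steel throat tube, 44 mm apart, so I gripped the fixed tube and the ring hasn't moved. I'll release, then find where the tips sit when the gripper is open.

Run:
```python
from h import *
let_go(); dwell(.2); p,W=look("g2"); R=np.array(get_tool_rot()); e=np.array(get_eef_pos()); T=(W-e)@R
m=(abs(T[...,0])<14)&(abs(abs(T[...,1])-52)<22)*1 if 0 else (abs(T[...,0])<.014)&(abs(T[...,1])>.033)&(abs(T[...,1])<.075)&(T[...,2]<.03)
for s in (-1,1):
    q=T[m&(T[...,1]*s>0)]*1000
    h,b=np.histogram(q[:,2],np.arange(-110,35,5)); print([(int(x),int(n)) for x,n in zip(b,h) if n])
    for lo in range(-60,20,10):
        k=q[(q[:,2]>lo)&(q[:,2]<lo+10)]
        if len(k): print(lo,k[:,:2].min(0).round(),k[:,:2].max(0).round())
print(get_grip_width(),e,get_torque(),get_clock())
```

```text
[(-110, 287), (-105, 157), (-100, 88), (-95, 298), (-90, 375), (-85, 347), (-80, 335), (-75, 315), (-70, 303), (-65, 264), (-60, 236), (-55, 215), (-50, 196), (-45, 170), (-40, 157), (-35, 125), (-30, 55), (10, 206), (15, 8), (20, 4), (25, 4)]
-60 [ -8. -62.] [ 10. -47.]
-50 [ -8. -62.] [ 10. -47.]
-40 [ -8. -60.] [ 10. -46.]
-30 [ -8. -54.] [  9. -47.]
10 [-10. -41.] [ 14. -33.]
[(-110, 260), (-105, 164), (-100, 86), (-95, 302), (-90, 373), (-85, 344), (-80, 343), (-75, 320), (-70, 301), (-65, 254), (-60, 232), (-55, 212), (-50, 193), (-45, 174), (-40, 159), (-35, 125), (-30, 51), (10, 172), (15, 7), (20, 3), (25, 4)]
-60 [-8. 45.] [10. 61.]
-50 [-8. 45.] [10. 61.]
-40 [-8. 45.] [10. 59.]
-30 [-7. 46.] [ 9. 53.]
10 [-11.  33.] [14. 39.]
0.9992981414526351 [ 0.55821691 -0.2331831   0.19778632] [-0.02736374  0.01852326  0.01772874] 13.8833
```

View pics/g2.png

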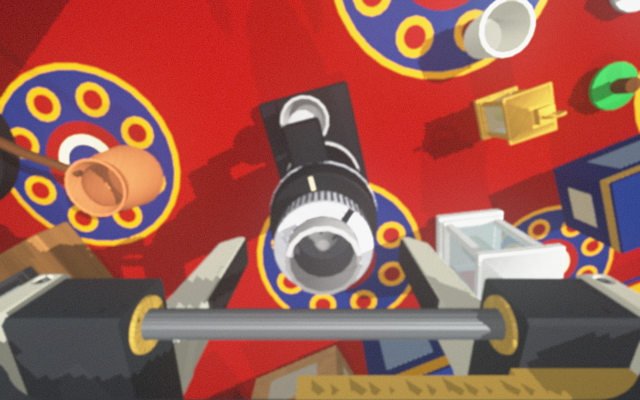

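The tips end about 28 mm short of the reported TCP: no finger points beyond tool z = −28 mm, and they closed on the tube without touching the ring. So I have to go about 22 mm lower. First I'll check the clearance from the body and rod to the throat.

Run:
```python
from h import *
W=np.load("g2.npz")["W"]; R=np.array(get_tool_rot()); e=np.array(get_eef_pos()); T=(W-e)@R*1000
m=(abs(T[...,1])<35)&(T[...,2]<-52)
q=T[m]; print(len(q),q.min(0),q.max(0),np.percentile(q[:,2],[90,99]))
for u in (200,320,420): print(T[325,u].round(),T[310,u].round(),T[340,u].round())
print(T[290,60],T[290,560],T[380,320])
c=np.loadtxt("c.txt"); print(servo_line([*c,.176],rate=.05,force_limit=5),get_eef_pos(),get_ft_force())
t0=get_torque()[2]; grasp(30); dwell(.3)
print("w",get_grip_width()*93,get_gripper_force(),np.round(get_ft_force(),1),t0,get_torque()[2],get_clock())
look("g3"); crop("g3")
```

```text
12903 [  19.575787    -34.97079771 -145.80927393] [  31.60614754   34.98688001 -122.50265692] [-126.00900478 -123.66096516]
[  28.  -33. -128.] [  31.  -34. -125.] [ -3. -49. -99.]
[  28.   -2. -128.] [  30.   -2. -125.] [-271.   -6.  199.]
[  29.   24. -129.] [  30.   26. -124.] [-220.  132.  142.]
[  35.4937431   -72.09057773 -123.21080487] [  35.00195666   63.77574543 -122.70093908] [  21.6682791    -1.64609977 -138.99705743]
False [ 0.55750392 -0.23367439  0.17589842] [-0.03034421 -0.37948255  0.49369394]
w 61.47488427794743 30.000160932540894 [1.6 5.1 1.6] 0.01309967110965132 -0.10520256736261384 15.375
325 259
```

View pics/g3c.png

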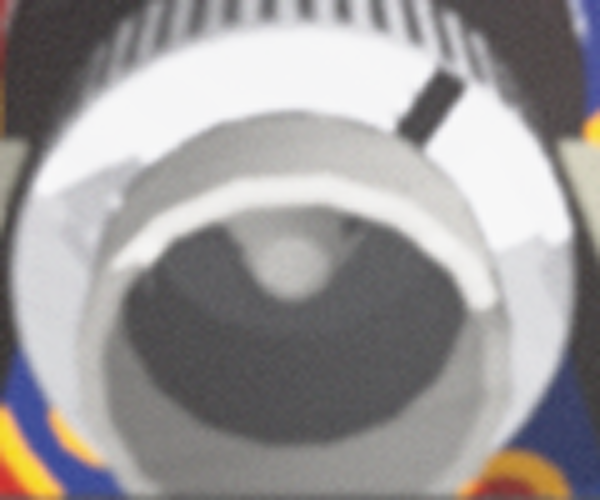

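The grip now reads 61.5 mm and the picture shows the fingers outside the ring on both sides, with the mark at crop (430,105). Now I'll turn it slowly clockwise while watching the moment.

Run:
```python
from h import *
t0=0.013; q=np.array(get_qpos()); q0=q[5]; log=[]
while q[5]-q0<3.0:
    q[5]+=.05; move_j(q); t=get_torque()[2]-t0; 
    if t>.22: dwell(.1); t=get_torque()[2]-t0
    log.append((round(q[5]-q0,2),round(t,2)))
    if t>.28: break
print(log); print(np.round(get_ft_force(),1),get_clock(),np.round(get_qpos(),3),get_grip_width()*93)
```

```text
[(np.float64(0.05), np.float64(-0.04)), (np.float64(0.1), np.float64(-0.05)), (np.float64(0.15), np.float64(-0.06)), (np.float64(0.2), np.float64(-0.11)), (np.float64(0.25), np.float64(-0.12)), (np.float64(0.3), np.float64(-0.02)), (np.float64(0.35), np.float64(-0.01)), (np.float64(0.4), np.float64(-0.03)), (np.float64(0.45), np.float64(-0.12)), (np.float64(0.5), np.float64(-0.17)), (np.float64(0.55), np.float64(0.04)), (np.float64(0.6), np.float64(-0.08)), (np.float64(0.65), np.float64(-0.09)), (np.float64(0.7), np.float64(-0.11)), (np.float64(0.75), np.float64(-0.21)), (np.float64(0.8), np.float64(0.08)), (np.float64(0.85), np.float64(-0.03)), (np.float64(0.9), np.float64(-0.05)), (np.float64(0.95), np.float64(-0.1)), (np.float64(1.0), np.float64(-0.13)), (np.float64(1.05), np.float64(-0.05)), (np.float64(1.1), np.float64(-0.09)), (np.float64(1.15), np.float64(-0.08)), (np.float64(1.2), np.float64(-0.08)), (np.float64(1.25), np.float64(-0.14)), (np.float64(1.3), np.float64(-0.13)), (np.float64(1.35), np.float64(-0.03)), (np.float64(1.4), np.float64(-0.07)), (np.float64(1.45), np.float64(-0.05)), (np.float64(1.5), np.float64(-0.14)), (np.float64(1.55), np.float64(-0.11)), (np.float64(1.6), np.float64(0.06)), (np.float64(1.65), np.float64(-0.05)), (np.float64(1.7), np.float64(-0.06)), (np.float64(1.75), np.float64(-0.14)), (np.float64(1.8), np.float64(-0.19)), (np.float64(1.85), np.float64(0.11)), (np.float64(1.9), np.float64(0.15)), (np.float64(1.95), np.float64(0.34))]
[-6.6 -1.7  3.8] 25.275 [-0.474  0.463  1.522  0.002  1.156  0.383] 61.56777451012775
```

That is a clear touch at 0.34 N m, about 7 clicks in. I'll release so it springs to the zero click, read the mark, regrip and back off five clicks.

```bash
cat > s.py <<'E'
from h import *
c=np.loadtxt("c.txt")
let_go(); dwell(.3)
yaw=np.arctan2(*np.array(get_tool_rot())[[1,0],0]); e=np.array(get_eef_pos())
servo_line([*e[:2],.30],rate=.2)
k=look_ring("w3",yaw=yaw); print({i:k[i] for i in("c","n","ang","spread")},"clicks",(k["ang"]-2.1115)/(np.pi/12)); 
goto([*c,.30],Rd(yaw)); print(servo_line([*c,.176],rate=.12,force_limit=6))
grasp(30); dwell(.2); print(get_grip_width()*93,get_torque()[2],get_clock())
E
python3 s.py
```

```text
{'c': array([ 0.55810732, -0.23373188]), 'n': 16, 'ang': np.float64(0.2638974881209811), 'spread': np.float64(0.999817419677387)} clicks -7.0573217432291555
False
61.26311835493245 -0.0372505766227821 30.1417
```

Run:
```python
from h import *
q=np.array(get_qpos()); 
for i in range(10): q[5]-=np.pi/24; move_j(q)
let_go(); dwell(.3)
yaw=np.arctan2(*np.array(get_tool_rot())[[1,0],0]); e=np.array(get_eef_pos())
servo_line([*e[:2],.30],rate=.2)
k=look_ring("w4",yaw=yaw); print({i:k[i] for i in("c","n","ang","spread")},"clicks from zero",(k["ang"]-.2789)/(np.pi/12),get_clock())
# lid view
L=np.array([.5245,.1678]); yl=np.pi+np.arctan2(.168,.5245)
x=np.array([np.cos(yl),np.sin(yl)])
def see(n,yl):
    x=np.array([np.cos(yl),np.sin(yl)]); goto([*(L-.082*x),.12],Rd(yl)); dwell(.2)
    p,W=look(n); return circ(W,.006,.02,L,.033),circ(W,.028,.045,L,.02)
print(see("l1",yl),get_clock())
```

```text
{'c': array([ 0.55777669, -0.2333006 ]), 'n': 15, 'ang': np.float64(1.5792111014215053), 'spread': np.float64(0.9998397904587348)} clicks from zero 4.966822544363987 35.0833
((array([0.52614129, 0.1659947 ]), 0.026947103440761566, 2202, np.float64(0.013766006825931945)), (array([0.52628088, 0.16603908]), 0.008883676491677761, 315, np.float64(0.035747536560619866))) 37.25
```

The ring sits exactly five clicks coarser than zero (1.579 against 0.279 rad). Next, the lid.

Run:
```python
from h import *
L=np.array([.5262,.1660]); c=np.loadtxt("c.txt"); y=2.29
goto([*L,.12],Rd(y)); print(servo_line([*L,-.010],rate=.08,force_limit=5),get_eef_pos())
grasp(20); dwell(.2); zg=get_eef_pos()[2]; print("w",get_grip_width()*93,get_gripper_force(),get_clock(),zg)
servo_line([*L,.33],rate=.2); p,W=look("l2"); print("w",get_grip_width()*93)
R=np.array(get_tool_rot()); e=np.array(get_eef_pos())
goto([*c,.33],Rd(y)); f0=np.array(get_ft_force()); print(get_eef_pos(),get_clock(),f0)
open("zg.txt","w").write(str(zg))
```

```text
False [ 0.5264732   0.16605761 -0.00958798]
w 17.305959964201282 19.99714583158493 41.4417 -0.010004250604387435
w 17.69395446900016
[ 0.55781027 -0.23266537  0.33005928] 44.825 [ 0.60901643  0.45215177 -1.32251771]
```

Run:
```python
from h import *
c=np.loadtxt("c.txt"); zg=float(open("zg.txt").read())
print(servo_line([*c,zg+.250],rate=.12,force_limit=10),get_eef_pos())
hit=servo_line([*c,zg+.229],rate=.03,force_limit=6); e=get_eef_pos(); print(hit,e,"expected seat",zg+.232,np.round(get_ft_force(),1),get_clock())
look("p1"); crop("p1")
```

```text
False [ 0.55787607 -0.2337251   0.2408437 ]
True [ 0.55739919 -0.23361057  0.22161099] expected seat 0.22199574939561256 [-0.5 -0.4  3.6] 46.3167
324 219
```

View pics/p1c.png

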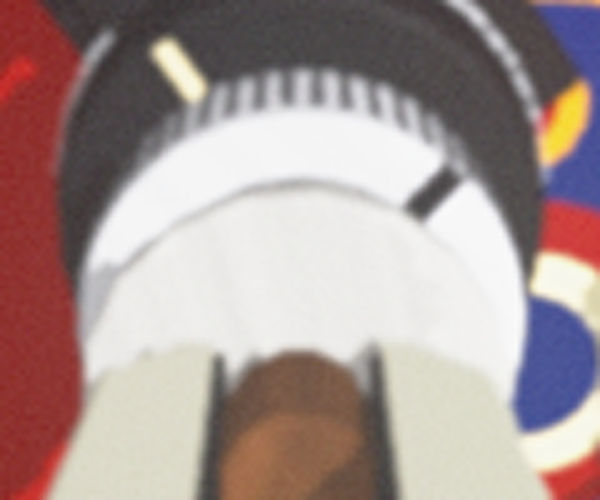

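The lid is on the throat with its flange at the seat height. I'll release, rise and check from above.

Run:
```python
from h import *
c=np.loadtxt("c.txt"); let_go(); dwell(.2)
servo_line([*c,.36],rate=.2)
y=2.29; x=np.array([np.cos(y),np.sin(y)]); goto([*(c-.082*x),.36],Rd(y)); dwell(.2)
p,W=look("f1")
print("flange",circ(W,.240,.255,c,.04),"knob",circ(W,.262,.275,c,.02))
d=W[...,:2]-c; r=np.hypot(d[...,0],d[...,1]); dark=(r>.0275)&(r<.031)&(abs(W[...,2]-.226)<.006)&(p.max(2)<125)
a=np.arctan2(d[dark][:,1],d[dark][:,0]); print("mark",dark.sum(),np.round(a,2))
m=(r<.024)&(r>.011)&(W[...,2]>.235); q=W[m]; print("tilt plane",np.linalg.lstsq(np.c_[q[:,:2]-c,np.ones(len(q))],q[:,2],rcond=None)[0],get_clock())
crop("f1")
```

```text
flange (array([ 0.55769169, -0.23389664]), 0.026911938562989235, 2085, np.float64(0.24572963632376338)) knob (array([ 0.55743939, -0.23393853]), 0.008819795213639736, 304, np.float64(0.2677073359209332))
mark 3 [1.57 1.55 1.52]
tilt plane [-0.00038063  0.00150553  0.24577316] 49.35
323 108
```

View pics/f1c.png

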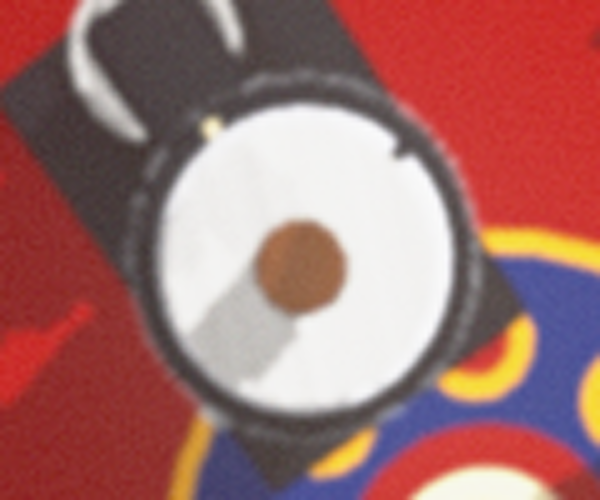

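The lid is centred on the throat at crop (302,265), level, with its flange top at 0.2457 m, so it is fully down. The mark, at crop (402,150), is still at about 1.55 rad, and the robot is clear.

```bash
python3 -c "
from station import *
print(job_done())"
```

```text
the job is handed in; nothing more can be done
None
```

I handed the job in at about 49 s: the burrs were just touched at 0.34 N m, the ring sits five clicks coarser than zero, and the lid is level and fully down on the throat; my first grip closed on the throat tube instead of the ring, twisting it at about 0.5 N m before I let go.

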